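# Hook and throw the draw latch of a heat-sink clamping fixture

### The arm

A 6-joint arm with a two-finger parallel gripper is mounted at the origin on a cart in front of the work surface, level with it; the furniture and walls round the work are solid. World frame = base frame: x ahead of the robot, y to its left, z up, the work surface at z = 0. Lengths are in m, angles in rad, forces in N, time in s.
With the tool pointing down it reaches from about 0.35 to 0.975 m from the base axis. Payload 4.9 kg.
Tool frame: the origin (TCP) lies on the centre line of the jaws, within the pads' length; the fingertips stand ahead of it and the grasp point (between the pads) is the TCP (manip.tip_extent is the z of the fingertips in the tool frame, in m); z points along the fingers, y is the line along which they close (so a half turn about z gives the same grasp; the last joint's range is limited). The gripper opens to 85 mm and grips with 20 to 120 N. Pads are 22 mm wide; open, the fingers measure 114 mm over their backs; the gripper's body (76 mm by 85 mm) begins 54 mm behind the grasp point. The pads swing forward as they close: fully open they stand 13 mm farther back than shut.
Start: joints at [1.079, 0.053, 1.613, -0, 1.476, -0.119], TCP at [0.228, 0.582, 0.25] pointing down, gripper open.
Joint ranges: [-3.01, 3.01], [-1.01, 2.22], [0.06, 2.58], [-1.02, 4.17], [0.09, 2.62], [-3.14, 3.14]. Speed limits (rad/s): [2.57, 2.57, 3.14, 3.14, 3.14, 3.14].

### API

Orientations are given as a unit quaternion [w, x, y, z].
In Python, from plant import manip gives the robot as it stands. The module is installed in compiled form; this text tells all that it offers.
- The arm moves only by the shell command python3 -m crank 'ROWS'. ROWS is a JSON list of rows, 1 to 5 of them, each written [opening, [dx, dy, dz], [rx, ry, rz]]: the opening from 0.0 (shut) to 1.0 (fully open), then dx, dy, dz in m, then a rotation vector rx, ry, rz in rad; each row shifts and turns the commanded pose from where the row before left it, along the tool's axes as they then stand; what a row does not reach is not made up. A row lasts 1/8 s, in which the tool goes at most 0.0625 m and 0.188 rad, less where a joint would pass 70% of its speed; a pose out of reach is approached as far as the arm can. The fingers move at their own pace and stop on an object; the grip force is fixed at half the most. Time passes only in rows, so rows that do not move let the fingers close. It prints the time, the measured TCP pose, the force, the opening and the grip force at its end. Input that does not fit is refused with a message, and nothing moves.
- manip.state(): the state, without advancing time (a new reading comes with each control period).
- manip.grab_frame(name): name is "scene" or "side" or "wrist"; returns (picture, depth): 384x512x3 uint8, red, green, blue; 384x512 float32, m along the optical axis (not along the pixel's ray), 0 where there is no reading.
- manip.camera_params(name): a dict with "intrinsics" (3x3 intrinsics, pixels), "xyz" and "orientation" of the camera in the world. Camera axes: x right, y down, z forward; pixel columns grow to the right and rows downward; lengths in m; the calibration is good to about 2 mm. A picture is of the moment at which its call begins: read the wrist's pose just before it. camera_params takes no time and is no camera call; for the wrist camera it gives the pose at the moment of the call.
- manip.job_done(): hands the job in; it is judged then, once.
Trained networks look in the newest picture that a camera, given by its name, has taken for a name from the list of things; names that differ only in an ending like _2 or _b are one class to them, and where a whole thing is asked for, a point or a joint stands for the part that bears it (a point fixed in the world has none). Each returns a list of dicts, best first, with "conf" (0 to 1); they miss things now and then, are a little off and sometimes report something else, mostly with a low value. They report only what shows in the picture. A call takes as long as a camera call. They do not tell look-alikes from the thing itself.
- manip.look_for(camera, query): "extent" ([left, top, right, bottom] in pixels, round what is visible of it).
- manip.outline_of(camera, query): "region" (384x512 bool, what is visible of it) and "extent" ([left, top, right, bottom] in pixels, round what is visible of it).
- manip.mark_of(camera, query): "centre" ([row, column] in pixels: a listed point, or the origin of a listed thing).
The state is a dict: "time": time; "joint_pos": joint angles; "joint_vel": joint speeds; "joint_efforts": joint torques, N m; "tool_pos": TCP position; "tool_rot": TCP orientation; "contact_force": force on the tool from outside, world axes, zero at the start; "ft_torque": the same for the moment, N m; "gripper_width": opening from 0.0 (shut) to 1.0 (fully open); "grasp_force": force on a finger pad.
Only numpy, scipy, OpenCV 4.12 (cv2) and the standard library are available. Lean on these libraries where they do the work, as an engineer would, in place of code of your own. Each camera call takes 0.05 s, during which the arm holds its last target. There are 200 camera calls.

### The job

Clamp the heat sink in the small blue-jawed fixture: take the red knob of the raised latch loop, hook the loop's cross bar behind and under the lip of the keeper on the sliding jaw, then throw the red-handled lever over its toggle point until it rests fully home on its stop screw and the heat sink is held tight. Press the lever gently, with less than 20 N, stopping as soon as you feel it come up solid on the screw, and leave the small things lying around the fixture where they are.

Things in the scene. Friction and masses are not known exactly. Their poses are not given: they have to be found in the camera images.
- fixture: Bolted-down latch clamp: plate 176 x 84 x 8 mm, x -62 to 114. Origin on the bench under the lever's hinge; x from lever to sliding jaw, y across, z up (frame F). Fixed blue stop, pad face at x 34; heat sink between it and the jaw. The loop's arms (6 mm rods at y +-20) hang on a pin of the lever, 22 from its hinge: pin at x -7.5, z 59 with the lever upright, x 5, z 59 leaning fully to the jaw.
- jaw: Sliding blue jaw, steel keeper on its back; 1.5 N friction along F's x, 2 to 6 mm of play before it grips the heat sink. Its frame is F shifted along x by the play left (0 = gripping). In it (mm): keeper post 24 wide, back face x 88; lip z 35.5 to 41.5, reaching back to x 93; ledge behind the post, top z 26, x 88 to 107. Hooked bar: behind the post, under the lip, centre x 91, z 29 to 32.5.
- loop_bar (a point): Middle of the loop's cross bar (6 mm round steel, 34 mm clear, along y) at the loop's free end, 108.5 mm from the pin; sprung: stretches up to 6 mm at 8 N per mm. Site x points along the loop away from the pin, z up from it. Lever and loop stay where left by friction; dragging the knob to or from the jaw (about 7 N) turns the lever with it. The turning lever swings an unhooked loop up.
- loop_knob (a point): Centre of the red knob by which the loop is handled: a short round bar across the loop (along y), 16 mm diameter, 18 mm long, flat ends. It stands on a 6 mm stem, 14 mm beyond the bar along the loop (point x) and 28 mm above it (point z).
- lever (a joint): Lever angle, rad: 0 = handle straight up, negative = leaning to the jaw (limit -0.58), positive = thrown away from it. Friction 2 N at the handle. With the loop hooked the jaw grips from about 0.4 and it stiffens (to about 6 N); toggle point about 1.15. Past it push on until it comes up solid on its stop screw, set differently each time: home is anywhere from 1.21 to 1.36, to be felt.
- lever_handle: Red round handle of the lever, 16 mm diameter, rounded ends, along the body's z axis, 40 to 90 mm from the hinge. Origin on the hinge axis (along F's y at x 0, z 38 mm). Not to be pressed with more than 20 N.
- stop_bracket: Blue block, 16 x 20 x 18 mm, on the base plate at x -40 mm of F, on the far side of the hinge from the jaw; its steel screw stops the thrown lever. Origin under its centre. The screw's height (40 to 46 mm above the bench) is not measured.
- heatsink: finned white heat sink, 40 x 40 x 18 mm, loose between the fixed stop and the sliding jaw, on the base plate. Origin at the centre of its underside (8 mm above the bench), z up, fins along its x.
- wick_spool: small spool with blue flanges, 38 mm diameter, 12 mm high, lying beside the fixture; leave it alone.
- usb_stick: purple memory stick, 52 x 17 x 8 mm, lying beside the fixture; leave it alone.
- tweezers_black: black tweezers, 133 x 16 x 10 mm, lying beside the fixture; leave them alone.
Mind the look-alikes: they are no part of the job. What is shaped like the heatsink but pink or purple is not meant.

How it is judged:
By the outcome, as a careful person would: the job done as asked, in the order asked, and still so for the second after the job is handed in, with the robot touching nothing.
It also fails if it takes over 58 s, if anything falls off the work surface, if the arm or the gripper's body presses on something with over 40 N, if the wrist force passes 120 N, or if a joint passes its speed limit or range.

## Working session

There is one attempt and no reset: what is moved stays moved. The work goes in short steps, Python scripts to look and compute and a shell command to move; the robot and the scene stay as the last step left them, time stands still between calls to the robot, and variables do not carry over. Pictures are saved under pics/ and viewed, at most 10 in all, crops included, and the job is handed in when it is done.

```bash
mkdir -p pics
cat > h.py <<'E'
import numpy as np, cv2
from scipy.spatial.transform import Rotation as R
from plant import manip
def q2R(q): return R.from_quat([q[1],q[2],q[3],q[0]])
def cam(n):
    p=manip.camera_params(n); return np.array(p["intrinsics"]),np.array(p["xyz"]),q2R(p["orientation"]).as_matrix()
def unproj(n,r,c,d,P=None):
    K,t,M=P or cam(n); return t+M@(np.array([(c-K[0,2])/K[0,0],(r-K[1,2])/K[1,1],1])*d)
def proj(n,X,P=None):
    K,t,M=P or cam(n); v=M.T@(np.array(X)-t); v=K@(v/v[2]); return v[1],v[0]
def cloud(n,depth,mask,P=None):
    K,t,M=P or cam(n); r,c=np.nonzero(mask&(depth>0)); d=depth[r,c]
    return t+(np.c_[(c-K[0,2])/K[0,0],(r-K[1,2])/K[1,1],np.ones(len(r))]*d[:,None])@M.T
def save(n,img): cv2.imwrite(f"pics/{n}.png",img[:,:,::-1])
E
python3 - <<'E'
from h import *
np.set_printoptions(precision=4,suppress=True)
print(manip.state(),manip.tip_extent)
ims=[]
for n in ["scene","side","wrist"]:
    P=cam(n); im,d=manip.grab_frame(n); ims.append(im); np.savez(f"{n}0.npz",im=im,d=d); print(n,P[1],P[2].tolist(),P[0][0,0])
    for q in ["fixture","jaw","loop_bar","loop_knob","lever_handle","stop_bracket","heatsink"]:
        for m in manip.mark_of(n,q)[:2]:
            r,c=m["centre"]; ri,ci=int(np.clip(round(r),0,383)),int(np.clip(round(c),0,511))
            print(n,q,round(m["conf"],2),round(r),round(c),unproj(n,r,c,d[ri,ci],P))
save("a",cv2.resize(np.hstack(ims[:2]),(800,300))); save("sc",ims[0]); save("sd",ims[1]); save("wr",ims[2])
E
```

```text
{'time': 0.0, 'joint_pos': array([ 1.079 ,  0.0534,  1.6143,  0.    ,  1.476 , -0.119 ]), 'joint_vel': array([ 0.0014, -0.0003, -0.0006,  0.0008,  0.0014, -0.0011]), 'joint_efforts': array([ -0.0007, -39.3686, -37.0173,  -0.0002,   0.0071,  -0.    ]), 'tool_pos': array([0.2274, 0.5815, 0.2491]), 'tool_rot': array([-0.0003,  0.1853,  0.9827, -0.001 ]), 'contact_force': array([-0.0588,  0.0611, -0.1235]), 'ft_torque': array([-0.0439, -0.0147,  0.022 ]), 'grasp_force': 0.0, 'gripper_width': 1.001340938535679} 0.019
scene [0.8346 0.8097 0.5716] [[-0.9386692363239366, 0.17168566506067184, -0.2990386215720511], [0.34481869634474516, 0.46827586895953544, -0.8135218357249561], [0.00036253296129620804, -0.8667420279199958, -0.49875657951247643]] 486.31598260155454
scene fixture 0.62 223 265 [0.5294 0.0137 0.0257]
scene loop_bar 0.58 206 296 [0.4837 0.0679 0.0874]
scene loop_knob 0.74 194 297 [0.4891 0.0787 0.1216]
scene loop_knob 0.64 233 222 [0.6537 0.1363 0.1071]
scene stop_bracket 0.51 209 247 [ 0.5439 -0.0548  0.0243]
scene heatsink 0.83 246 344 [0.3968 0.1165 0.0039]
scene heatsink 0.8 2
[... 167 characters left out ...]
.8157894827874234], [0.007869166466922609, -0.8445270123691265, -0.5354551350001172]] 437.62771422581875
side fixture 0.67 208 252 [ 0.5138 -0.0048  0.0264]
side fixture 0.54 207 257 [0.4832 0.0721 0.0866]
side loop_bar 0.67 206 256 [0.4859 0.0698 0.0865]
side loop_knob 0.8 194 262 [0.4732 0.0766 0.1176]
side loop_knob 0.61 245 204 [0.5744 0.1094 0.0072]
side heatsink 0.72 183 282 [ 0.481  -0.1435  0.01  ]
side heatsink 0.63 265 312 [0.3734 0.1178 0.0151]
wrist [0.157  0.6109 0.3739] [[0.3640496401172107, 0.8883143029258438, 0.2799384910081181], [0.931378160629952, -0.34669766183325407, -0.11106508533703266], [-0.0016066835709216132, 0.3011618011911993, -0.9535717005402248]] 306.234864606587
```

Run:
```python
from h import *
a=np.load("scene0.npz")["im"];b=np.load("side0.npz")["im"]
ca=cv2.resize(a[130:300,180:400],(800,618))[:600]
cb=cv2.resize(b[140:300,160:360],(750,600))
save("sc1",ca);save("sd1",cb)
```

```text
(no output)
```

View pics/sc1.png

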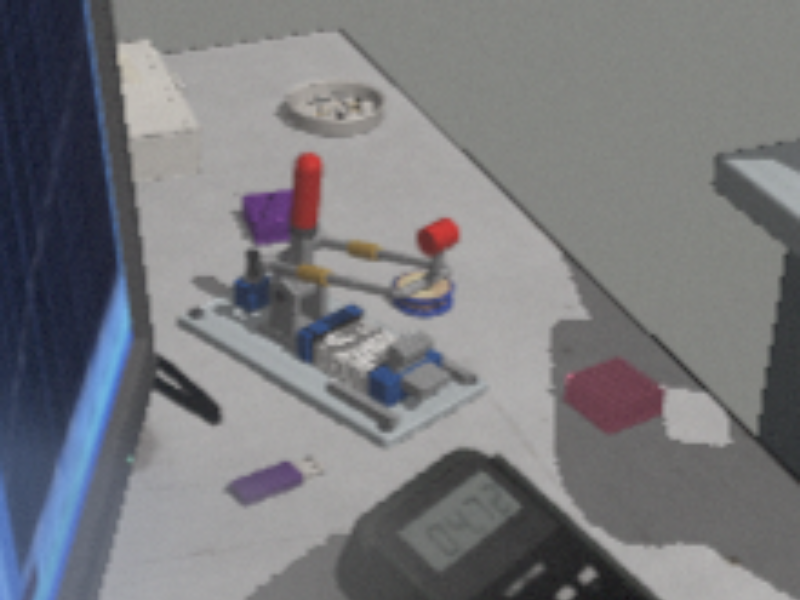

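View pics/sd1.png

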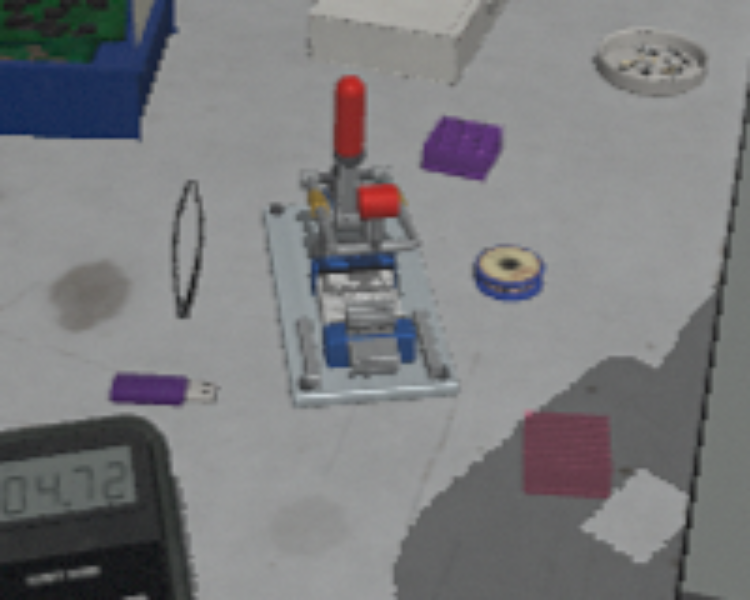

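The scene crop shows the fixture in the middle. Its lever is upright (red handle at about 307,190), the loop is raised with its knob at about (438,237), and the jaw with its keeper faces the viewer at about (410,370). The side crop looks along the fixture: knob at (378,202), keeper at (375,345), plate corners at (265,210), (293,395) and (458,383). The spool, USB stick and tweezers lie clear of it.

Run:
```python
from h import *
np.set_printoptions(precision=4,suppress=True)
from scipy.optimize import least_squares
C=[];
obs={}
for n in ["scene","side"]:
    z=np.load(f"{n}0.npz"); X=cloud(n,z["d"],np.ones((384,512),bool)); C.append(X)
    t=X[(abs(X[:,0]-.51)<.15)&(abs(X[:,1]-.03)<.15)&(X[:,2]<.004)]; print(n,"table z",np.median(t[:,2]))
# plate corners clicked, px -> z=0.008
sc=[(178,320),(385,437),(487,381)]; sd=[(265,210),(294,394),(457,381)]
def plane(n,r,c,z):
    K,t,M=cam(n); v=M@np.array([(c-K[0,2])/K[0,0],(r-K[1,2])/K[1,1],1]); return t+v*(z-t[2])/v[2]
cs=[plane("scene",130+v/3.636,180+u/3.636,.008) for u,v in sc]
cd=[plane("side",140+v/3.75,160+u/3.75,.008) for u,v in sd]
print(np.array(cs),np.array(cd))
# x axis of F towards camera. left in image = +x world => F y
loc=np.array([[-62,0],[114,0],[114,0]])/1000.
best=None
for s in(1,-1):
    L=np.array([[-.062,s*.042],[.114,s*.042],[.114,-s*.042]])
    def f(p,W=None):
        c,q=np.cos(p[2]),np.sin(p[2]); G=np.c_[L[:,0]*c-L[:,1]*q+p[0],L[:,0]*q+L[:,1]*c+p[1]]
        return np.r_[(G-np.array(cs)[:,:2]).ravel(),(G-np.array(cd)[:,:2]).ravel()]
    o=least_squares(f,[.51,0,1.6]); print(s,o.x,o.cost,o.fun.reshape(-1,2)*1000)
    if best is None or o.cost<best.cost: best=o
p=best.x; c,q=np.cos(p[2]),np.sin(p[2]); Rf=np.array([[c,-q,0],[q,c,0],[0,0,1]])
np.savez("F.npz",p=p)
for n,X in zip(["scene","side"],C):
    Y=(X-[p[0],p[1],0])@Rf
    k=(abs(Y[:,1])<.06)&(Y[:,0]>-.08)&(Y[:,0]<.16)&(Y[:,2]>.004)&(Y[:,2]<.2); Y=Y[k]; np.save(f"Y_{n}.npy",Y)
    b=Y[(abs(Y[:,2]-.008)<.002)]; print(n,"plate extents",np.percentile(b,[1,99],axis=0))
    P=cam(n)
    for q in ["loop_knob","lever_handle","jaw","heatsink","loop_bar"]:
        z=np.load(f"{n}0.npz")
        manip.grab_frame(n)
        for o in manip.outline_of(n,q)[:2]:
            Z=(cloud(n,z["d"],o["region"],P)-[p[0],p[1],0])@Rf
            print(n,q,round(o["conf"],2),len(Z),"med",np.median(Z,0)*1000,"lo",np.percentile(Z,3,0)*1000,"hi",np.percentile(Z,97,0)*1000)
```

```text
scene table z -5.153916849176543e-05
side table z 4.2473178145319146e-05
[[ 0.5849 -0.0594  0.008 ]
 [ 0.5147  0.0938  0.008 ]
 [ 0.4391  0.0638  0.008 ]] [[ 0.5776 -0.0623  0.008 ]
 [ 0.513   0.0923  0.008 ]
 [ 0.4377  0.0604  0.008 ]]
1 [0.5648 0.0119 2.5449] 0.012796359966863334 [[  7.6104   1.7415]
 [-67.8242 -52.5484]
 [ 55.0157  46.9509]
 [ 14.8879   4.6241]
 [-66.12   -51.0775]
 [ 56.4302  50.3094]]
-1 [ 0.5205 -0.0249  1.9823] 5.87798290448235e-05 [[-1.1115 -5.4982]
 [-1.3684  2.614 ]
 [-2.7181 -0.9718]
 [ 6.166  -2.6155]
 [ 0.3357  4.0849]
 [-1.3037  2.3867]]
scene plate extents [[-0.061  -0.0446  0.0061]
 [ 0.1128  0.0376  0.0099]]
scene loop_knob 0.63 129 med [106.5133  -4.8242 112.9001] lo [-10.5562 -12.1775   0.0576] hi [113.6943 127.8404 123.2008]
scene lever_handle 0.57 211 med [ 8.0405 -5.3487 97.4939] lo [-162.0725   -9.8414   -0.7958] hi [ 13.598  167.2769 126.2984]
scene jaw 0.79 326 med [ 92.4701 -10.5543  25.8501] lo [ 72.6414 -25.9289  11.3681] hi [109.6716  17.7399  42.9869]
scene heatsink 0.77 417 med [174.9198  72.2663  14.5458] lo [148.9811  55.9947   0.1433
[... 605 characters left out ...]
r_handle 0.53 162 med [48.6942 -4.6234 24.6585] lo [ 34.7177 -19.2066  22.2533] hi [69.0659 17.0637 26.6852]
side jaw 0.96 391 med [93.0752 -0.7103 26.1053] lo [ 80.1047 -21.3011  12.2608] hi [110.0025  21.2161  43.0645]
side jaw 0.45 184 med [  95.94   -106.3868    6.9829] lo [  84.4864 -126.8293    1.8716] hi [102.5323 -81.0655   8.9605]
side heatsink 0.79 322 med [-102.2315   87.7207   14.4904] lo [-138.0246   65.3599   -0.5298] hi [-86.0922 114.0864  18.6095]
side heatsink 0.72 204 med [46.7899 -2.6411 24.7524] lo [ 31.5123 -19.1421  22.0007] hi [72.8899 19.2117 27.065 ]
side loop_bar 0.6 220 med [104.8972   0.699   97.5433] lo [ 70.7678 -19.3622  79.8393] hi [113.1631  21.5294 123.2646]
```

Run:
```python
from h import *
np.set_printoptions(precision=4,suppress=True)
p=np.load("F.npz")["p"]
for n in ["scene","side","wrist"]:
    z=np.load(f"{n}0.npz"); X=cloud(n,z["d"],np.ones((384,512),bool))
    # tall things
    t=X[(X[:,2]>.13)&(np.hypot(X[:,0],X[:,1])<1.0)&(X[:,1]>-.3)]
    if len(t):
        H,xe,ye=np.histogram2d(t[:,0],t[:,1],bins=[np.arange(-.2,1.01,.1),np.arange(-.3,1.0,.1)])
        print(n,[(round(xe[i]+.05,2),round(ye[j]+.05,2),int(H[i,j])) for i,j in zip(*np.nonzero(H>15))])
for n in ["scene","side"]:
    Y=np.load(f"Y_{n}.npy")
    b=Y[abs(Y[:,2]-.008)<.0015]; b=b[(b[:,0]>-.07)&(b[:,0]<.125)]
    r=cv2.minAreaRect((b[:,:2]*1000).astype(np.float32)); print(n,"plate",r)
    k=Y[(Y[:,2]>.1)&(Y[:,0]>.08)]; print("knob",len(k),k.min(0)*1e3,k.max(0)*1e3,np.median(k,0)*1e3)
    h=Y[(Y[:,2]>.085)&(abs(Y[:,0])<.03)]; 
    for zz in(.09,.1,.11,.12):
        s=h[abs(h[:,2]-zz)<.005]; print("handle",zz,s.min(0)[:2]*1e3,s.max(0)[:2]*1e3,s.mean(0)*1e3)
    l=Y[(Y[:,2]>.0395)&(Y[:,2]<.046)&(Y[:,0]>.06)]; print("lip top",len(l),l.min(0)*1e3,l.max(0)*1e3)
```

```text
scene [(np.float64(-0.05), np.float64(-0.05), 37), (np.float64(-0.05), np.float64(0.05), 354), (np.float64(0.05), np.float64(-0.05), 1057), (np.float64(0.05), np.float64(0.05), 4596), (np.float64(0.15), np.float64(-0.05), 70), (np.float64(0.15), np.float64(0.05), 51), (np.float64(0.65), np.float64(0.15), 2929), (np.float64(0.65), np.float64(0.25), 103), (np.float64(0.75), np.float64(-0.25), 2890), (np.float64(0.75), np.float64(0.15), 624), (np.float64(0.75), np.float64(0.25), 5319), (np.float64(0.75), np.float64(0.35), 8229), (np.float64(0.75), np.float64(0.45), 975), (np.float64(0.85), np.float64(-0.25), 4127), (np.float64(0.85), np.float64(-0.15), 437), (np.float64(0.85), np.float64(0.25), 342), (np.float64(0.85), np.float64(0.35), 1250), (np.float64(0.85), np.float64(0.45), 14486), (np.float64(0.95), np.float64(-0.25), 2340), (np.float64(0.95), np.float64(-0.15), 2249)]
side [(np.float64(0.05), np.float64(-0.05), 21), (np.float64(0.25), np.float64(0.55), 1638), (np.float64(0.65), np.float64(0.15), 9303), (np.float64(0.65), np.float64(0.25), 430), (np.float64(0.75), np.float64(-0.2
[... 873 characters left out ...]
4356 -11.2026] [16.3477  2.4928] [  9.9655  -5.2765 120.1294]
lip top 54 [ 82.7863 -18.4076  39.51  ] [96.5971 10.3485 44.4981]
side plate ((26.426109313964844, 1.585693359375), (83.64785766601562, 176.91102600097656), 89.13062286376953)
knob 115 [ 98.6621  -8.5758 100.104 ] [114.9878   9.2392 124.2106] [110.533    0.2278 117.9428]
handle 0.09 [ 2.2707 -6.0302] [12.5117  7.5107] [ 9.0449  0.0573 89.8776]
handle 0.1 [ 1.9265 -5.9239] [14.6994  9.6673] [ 9.9164  1.0033 99.9795]
handle 0.11 [ 2.71   -6.2833] [15.0522  9.4292] [ 10.3488   1.0656 109.9291]
handle 0.12 [ 3.7665 -5.2124] [15.7216  8.8831] [ 11.8265   1.0326 120.6279]
lip top 68 [ 81.5321 -10.4291  39.7936] [98.2568 12.7734 44.189 ]
```

```bash
python3 -m crank '[[0.6, [0, 0, 0], [0, 0, 0.158]], [0.6, [0, 0, 0], [0, 0, 0.158]], [0.6, [0, 0, 0], [0, 0, 0.158]], [0.6, [0, 0, 0], [0, 0, 0.158]], [0.6, [0, 0, 0], [0, 0, 0.158]]]'
```

```text
time: 2.82
tool_pos: [0.2276, 0.582, 0.2503]
tool_rot: [-0.0, 0.551, 0.834, -0.0]
contact_force: [-0.3, 0.0, -0.5]
gripper_width: 0.595
grasp_force: 0.0
```

```bash
python3 -m crank '[[0.6, [-0.058, 0.0026, 0], [0, 0, 0]], [0.6, [-0.058, 0.0026, 0], [0, 0, 0]], [0.6, [-0.058, 0.0026, 0], [0, 0, 0]], [0.6, [-0.058, 0.0026, 0], [0, 0, 0]], [0.6, [-0.058, 0.0026, 0], [0, 0, 0]]]'; python3 -m crank '[[0.6, [-0.055, 0.0026, 0.009], [0, 0, 0]], [0.6, [-0.055, 0.0026, 0.009], [0, 0, 0]], [0.6, [-0.055, 0.0026, 0.009], [0, 0, 0]], [0.6, [-0.055, 0.0026, 0.009], [0, 0, 0]], [0.6, [-0.055, 0.0026, 0.009], [0, 0, 0]]]';python3 - <<'E'
from h import *
np.set_printoptions(precision=4,suppress=True)
p=np.load("F.npz")["p"]
c,q=np.cos(p[2]),np.sin(p[2]); Rf=np.array([[c,-q,0],[q,c,0],[0,0,1]])
s=manip.state(); print((s["tool_pos"]-[p[0],p[1],0])@Rf*1e3, q2R(s["tool_rot"]).as_matrix()[:,0])
P=cam("wrist"); im,d=manip.grab_frame("wrist"); save("w1",im); np.savez("wrist1.npz",im=im,d=d)
Y=(cloud("wrist",d,np.ones((384,512),bool),P)-[p[0],p[1],0])@Rf
Y=Y[(Y[:,2]<.14)&(abs(Y[:,1])<.07)&(Y[:,0]>-.1)&(Y[:,0]<.15)]
b=Y[abs(Y[:,2]-.008)<.002]; b=b[(b[:,0]>-.07)&(b[:,0]<.125)&(abs(b[:,1])<.055)]
print("plate",cv2.minAreaRect((b[:,:2]*1000).astype(np.float32)))
k=Y[(Y[:,2]>.104)&(Y[:,0]>.08)]; print("knob",len(k),np.percentile(k,[2,50,98],axis=0)*1e3)
h=Y[(Y[:,2]>.085)&(abs(Y[:,0])<.04)]; print("handle",len(h),np.percentile(h,[2,50,98],axis=0)*1e3)
l=Y[(Y[:,2]>.040)&(Y[:,2]<.044)&(Y[:,0]>.06)&(Y[:,0]<.11)];print("lip",len(l),np.percentile(l,[2,50,98],axis=0)*1e3)
for qn in ["loop_knob","loop_bar","jaw"]:
    for m in manip.mark_of("wrist",qn)[:2]:
        r,cc=m["centre"]; print(qn,m["conf"],r,cc,(unproj("wrist",r,cc,d[int(r),int(cc)],P)-[p[0],p[1],0])@Rf*1e3)
E
```

```text
time: 3.45
tool_pos: [0.3552, 0.3194, 0.2506]
tool_rot: [0.0, 0.549, 0.836, 0.0]
contact_force: [0.0, -0.3, 0.3]
gripper_width: 0.597
grasp_force: 0.0
time: 4.08
tool_pos: [0.4763, 0.072, 0.2054]
tool_rot: [0.0, 0.549, 0.836, 0.0]
contact_force: [1.5, -0.2, 0.4]
gripper_width: 0.602
grasp_force: 0.0
[106.4069   1.7101 205.4313] [-0.3966  0.918  -0.0004]
plate ((24.491851806640625, -1.1114692687988281), (83.9625244140625, 176.37120056152344), 89.271728515625)
knob 533 [[ 98.6023 -10.8555 113.7909]
 [108.3618  -2.6663 121.7792]
 [113.5211   5.9575 123.9792]]
handle 676 [[  3.4617  -8.4924  86.7133]
 [ 11.1913  -1.0871 115.4406]
 [ 14.3503   6.4299 127.6911]]
lip 144 [[ 90.4085 -13.6106  40.2049]
 [ 93.213   -1.8196  41.7328]
 [ 95.9078   8.9994  43.1875]]
loop_knob 0.73 207.8 256.0 [107.5049  -1.9417 123.0818]
loop_bar 0.69 202.5 254.7 [110.8178  -1.0286 121.0529]
```

View pics/w1.png

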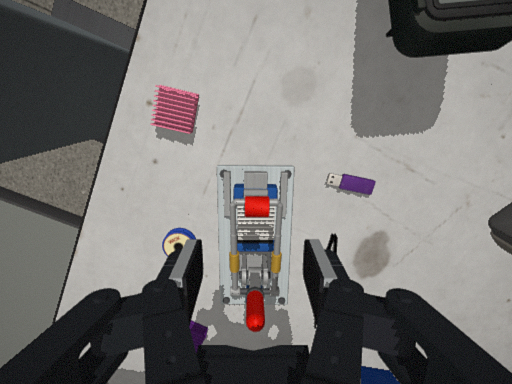

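The wrist view shows the knob at (257,206), centred between the fingers, and the lever handle at (256,310). Next I go down over the knob and close across its flat ends.

```bash
python3 -m crank '[[0.6, [0, 0.003, 0.03], [0, 0, 0]], [0.6, [0, 0, 0.03], [0, 0, 0]], [0.6, [0, 0, 0.025], [0, 0, 0]], [0.6, [0, 0, 0], [0, 0, 0]]]'; python3 -m crank '[[0.0, [0, 0, 0], [0, 0, 0]], [0.0, [0, 0, 0], [0, 0, 0]], [0, [0, 0, 0], [0, 0, 0]], [0, [0, 0, 0], [0, 0, 0]], [0, [0, 0, 0], [0, 0, 0]]]'
```

```text
time: 4.78
tool_pos: [0.4764, 0.0763, 0.1184]
tool_rot: [-0.002, 0.548, 0.836, -0.001]
contact_force: [0.5, 0.9, -0.3]
gripper_width: 0.597
grasp_force: 0.0
time: 5.4
tool_pos: [0.4786, 0.0757, 0.121]
tool_rot: [-0.0, 0.549, 0.836, 0.001]
contact_force: [-3.0, 4.7, 4.2]
gripper_width: 0.192
grasp_force: 60.3
```

```bash
python3 -m crank '[[0, [0.003, 0, 0], [0, 0, 0]], [0, [0.003, 0, 0], [0, 0, 0]], [0, [0, 0, 0], [0, 0, 0]]]'; python3 -m crank '[[0, [0.004, 0, 0.009], [0, 0, 0]], [0, [0.003, 0, 0.009], [0, 0, 0]], [0, [0.002, 0, 0.009], [0, 0, 0]], [0, [0, 0, 0], [0, 0, 0]]]'
python3 - <<'E'
from h import *
np.set_printoptions(precision=4,suppress=True)
p=np.load("F.npz")["p"]
c,q=np.cos(p[2]),np.sin(p[2]); Rf=np.array([[c,-q,0],[q,c,0],[0,0,1]])
s=manip.state(); print((s["tool_pos"]-[p[0],p[1],0])@Rf*1e3,s["contact_force"]@Rf,s["ft_torque"]@Rf)
E
```

```text
time: 5.78
tool_pos: [0.477, 0.0785, 0.1201]
tool_rot: [0.003, 0.549, 0.836, -0.001]
contact_force: [2.0, -6.2, -2.0]
gripper_width: 0.195
grasp_force: 59.4
time: 6.28
tool_pos: [0.4722, 0.0895, 0.0926]
tool_rot: [-0.001, 0.549, 0.836, 0.0]
contact_force: [-0.6, 3.9, 2.6]
gripper_width: 0.195
grasp_force: 59.1
[124.1626  -1.4842  92.6295] [ 3.8326 -0.9992  2.5701] [-0.044  -0.2025  0.0318]
```

```bash
python3 -m crank '[[0, [0.001, 0, 0.007], [0, 0, 0]], [0, [0.001, 0, 0.007], [0, 0, 0]], [0, [0.001, 0, 0.006], [0, 0, 0]], [0, [0, 0, 0], [0, 0, 0]]]'
python3 - <<'E'
from h import *
np.set_printoptions(precision=4,suppress=True)
p=np.load("F.npz")["p"]
c,q=np.cos(p[2]),np.sin(p[2]); Rf=np.array([[c,-q,0],[q,c,0],[0,0,1]])
s=manip.state(); print((s["tool_pos"]-[p[0],p[1],0])@Rf*1e3,s["contact_force"]@Rf,s["ft_torque"]@Rf)
ims=[]
for n in ["scene","side","wrist"]:
    im,d=manip.grab_frame(n); ims.append(im)
    if n!="wrist":
        Y=(cloud(n,d,np.ones((384,512),bool))-[p[0],p[1],0])@Rf
        Y=Y[(abs(Y[:,1])<.02)&(Y[:,0]>.06)&(Y[:,0]<.12)&(Y[:,2]>.01)&(Y[:,2]<.06)]
        l=Y[(Y[:,2]>.0385)&(Y[:,2]<.046)]; print(n,"lip",len(l),np.percentile(l,[3,50,97],axis=0)*1e3 if len(l) else 0)
r=lambda im,a,b,c_,d_:cv2.resize(im[a:b,c_:d_],(400,400))
save("b1",np.hstack([r(ims[0],180,260,240,320),r(ims[1],170,250,220,300)]))
E
```

```text
time: 6.78
tool_pos: [0.4707, 0.092, 0.0724]
tool_rot: [-0.001, 0.549, 0.836, 0.0]
contact_force: [-2.1, 4.8, 3.0]
gripper_width: 0.193
grasp_force: 59.2
[127.0032  -1.1241  72.4481] [5.2253 0.062  3.0383] [ 0.0145 -0.5342 -0.101 ]
scene lip 76 [[ 81.3099 -17.1907  39.4566]
 [ 91.418   -6.7843  42.3276]
 [104.8186  16.0862  45.3242]]
side lip 20 [[ 85.3948 -19.4762  39.7846]
 [102.9475 -17.3546  43.208 ]
 [107.6237  10.9553  45.4627]]
```

View pics/b1.png

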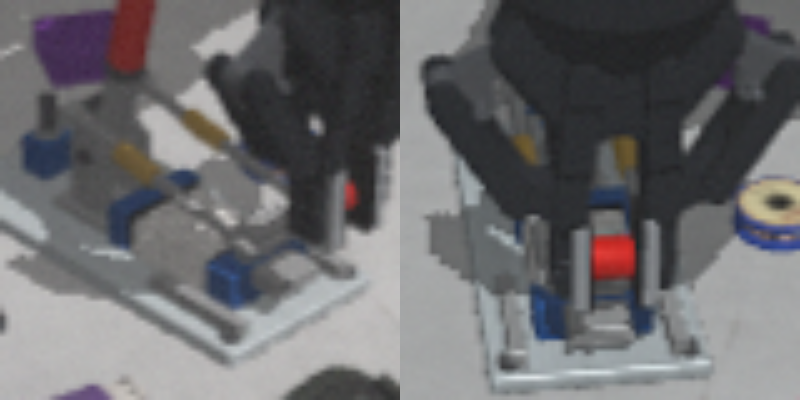

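The scene half shows the bar beyond the keeper lip, just above its height, and the side half shows the knob held squarely between the pads. I carry on down.

```bash
python3 -m crank '[[0, [0.001, 0, 0.005], [0, 0, 0]], [0, [0, 0, 0.005], [0, 0, 0]], [0, [0, 0, 0.003], [0, 0, 0]], [0, [0, 0, 0], [0, 0, 0]]]'
python3 - <<'E'
from h import *
np.set_printoptions(precision=4,suppress=True)
p=np.load("F.npz")["p"]
c,q=np.cos(p[2]),np.sin(p[2]); Rf=np.array([[c,-q,0],[q,c,0],[0,0,1]])
s=manip.state(); print((s["tool_pos"]-[p[0],p[1],0])@Rf*1e3,s["contact_force"]@Rf,s["ft_torque"]@Rf)
im,d=manip.grab_frame("scene")
save("b2",np.hstack([cv2.resize(im[190:250,250:340],(800,533))]))
E
```

```text
time: 7.42
tool_pos: [0.471, 0.0923, 0.0601]
tool_rot: [0.0, 0.549, 0.836, -0.0]
contact_force: [-0.6, 3.1, 1.4]
gripper_width: 0.19
grasp_force: 59.4
[127.1378  -1.5102  60.0825] [ 3.0922 -0.674   1.3918] [-0.0628 -0.1932  0.0721]
```

View pics/b2.png

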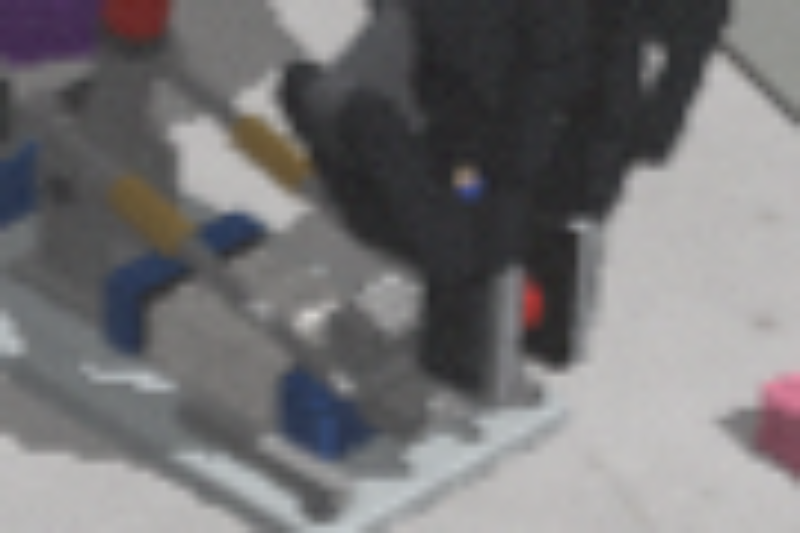

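The scene picture shows the bar down behind the keeper, just over the ledge, with the loop arms straddling the jaw. I draw it back under the lip.

```bash
python3 -m crank '[[0, [0, 0, 0.001], [0, 0, 0]], [0, [-0.003, 0, 0], [0, 0, 0]], [0, [-0.003, 0, 0], [0, 0, 0]], [0, [0, 0, 0], [0, 0, 0]]]'; python3 -m crank '[[0, [-0.003, 0, 0], [0, 0, 0]], [0, [-0.003, 0, 0], [0, 0, 0]], [0, [0, 0, 0], [0, 0, 0]]]'
python3 - <<'E'
from h import *
np.set_printoptions(precision=4,suppress=True)
p=np.load("F.npz")["p"]
c,q=np.cos(p[2]),np.sin(p[2]); Rf=np.array([[c,-q,0],[q,c,0],[0,0,1]])
s=manip.state(); print((s["tool_pos"]-[p[0],p[1],0])@Rf*1e3,s["contact_force"]@Rf,s["ft_torque"]@Rf)
for n in ["scene","side"]:
    im,d=manip.grab_frame(n)
    Y=(cloud(n,d,np.ones((384,512),bool))-[p[0],p[1],0])@Rf
    h=Y[(Y[:,2]>.08)&(abs(Y[:,0])<.05)&(abs(Y[:,1])<.03)&(Y[:,2]<.135)]
    print(n,[ (int(zz*1e3),np.round(np.percentile(g[:,0],[5,95])*1e3,1)) for zz in(.09,.1,.11,.12) for g in [h[abs(h[:,2]-zz)<.005]] if len(g)>3])
E
```

```text
time: 7.98
tool_pos: [0.4728, 0.0877, 0.0591]
tool_rot: [-0.001, 0.549, 0.836, 0.001]
contact_force: [-2.5, 7.6, 3.4]
gripper_width: 0.191
grasp_force: 59.5
time: 8.35
tool_pos: [0.4748, 0.0829, 0.059]
tool_rot: [-0.002, 0.549, 0.836, 0.001]
contact_force: [-2.8, 8.6, 2.0]
gripper_width: 0.192
grasp_force: 59.5
[116.9976  -1.2587  58.9735] [ 8.9955 -0.883   2.0018] [-0.1691 -1.3484  0.098 ]
scene [(90, array([-18.6,  -9.1])), (100, array([-22.7, -11.2])), (110, array([-26.4, -14.9])), (120, array([-29.7, -18. ]))]
side []
```

```bash
python3 -m crank '[[0, [0, 0, -0.002], [0, 0, 0]], [0, [0, 0, -0.001], [0, 0, 0]], [0, [0, 0, 0], [0, 0, 0]]]'; python3 -m crank '[[0, [0, 0, -0.0015], [0, 0, 0]], [0, [0, 0, 0], [0, 0, 0]]]'
python3 - <<'E'
from h import *
im,d=manip.grab_frame("scene")
save("b3",cv2.resize(im[170:250,220:340],(800,533)))
E
```

```text
time: 8.82
tool_pos: [0.4748, 0.0825, 0.0617]
tool_rot: [-0.002, 0.549, 0.836, 0.001]
contact_force: [-0.6, 7.1, 0.1]
gripper_width: 0.194
grasp_force: 59.1
time: 9.07
tool_pos: [0.4748, 0.0823, 0.0629]
tool_rot: [-0.001, 0.549, 0.836, 0.001]
contact_force: [-0.6, 5.6, -0.1]
gripper_width: 0.187
grasp_force: 59.0
```

View pics/b3.png

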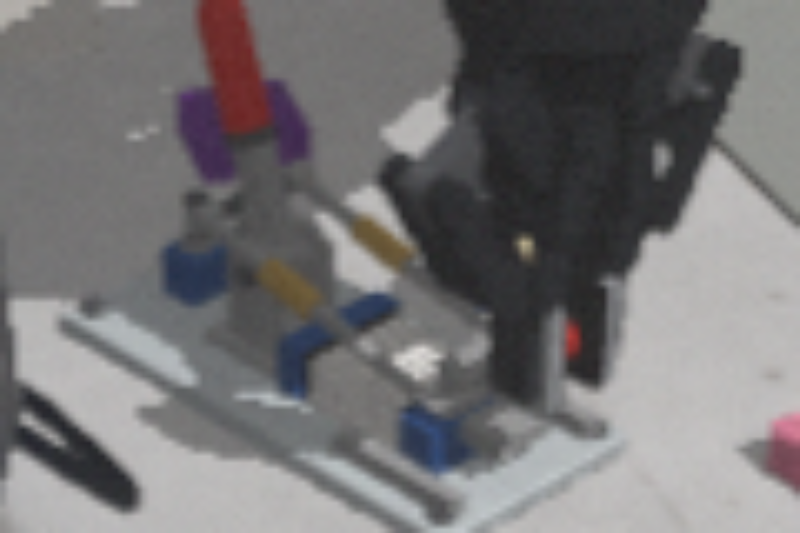

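```bash
python3 -m crank '[[0, [0, 0, -0.0015], [0, 0, 0]], [0, [0, 0, 0], [0, 0, 0]]]'; python3 -m crank '[[0, [0, 0, -0.0015], [0, 0, 0]], [0, [0, 0, 0], [0, 0, 0]]]'
```

```text
time: 9.38
tool_pos: [0.4746, 0.0822, 0.0632]
tool_rot: [-0.001, 0.549, 0.836, 0.001]
contact_force: [4.4, 6.2, -8.1]
gripper_width: 0.194
grasp_force: 59.2
time: 9.62
tool_pos: [0.4745, 0.0821, 0.0635]
tool_rot: [-0.001, 0.549, 0.836, 0.001]
contact_force: [8.1, 6.2, -16.7]
gripper_width: 0.19
grasp_force: 59.3
```

The lift came up solid at z≈63 mm, so the bar is captured under the lip. I relax the lift, let go and back off upward.

```bash
python3 -m crank '[[0, [0, 0, 0.003], [0, 0, 0]], [0, [0, 0, 0.001], [0, 0, 0]], [0.6, [0, 0, 0], [0, 0, 0]], [0.6, [0, 0, 0], [0, 0, 0]], [0.6, [0, 0, 0], [0, 0, 0]]]'; python3 -m crank '[[0.6, [0, 0, -0.02], [0, 0, 0]], [0.6, [0, 0, -0.04], [0, 0, 0]], [0.6, [0, 0, -0.04], [0, 0, 0]], [0.3, [0, 0, -0.04], [0, 0, 0]], [0, [0, 0, 0], [0, 0, 0]]]'
python3 - <<'E'
from h import *
np.set_printoptions(precision=4,suppress=True)
p=np.load("F.npz")["p"]
c,q=np.cos(p[2]),np.sin(p[2]); Rf=np.array([[c,-q,0],[q,c,0],[0,0,1]])
s=manip.state(); print((s["tool_pos"]-[p[0],p[1],0])@Rf*1e3,s["contact_force"]@Rf)
ims=[]
for n in ["scene","side"]:
    im,d=manip.grab_frame(n); ims.append(im)
    Y=(cloud(n,d,np.ones((384,512),bool))-[p[0],p[1],0])@Rf
    h=Y[(Y[:,2]>.08)&(abs(Y[:,0])<.05)&(abs(Y[:,1])<.03)&(Y[:,2]<.135)]
    print(n,[ (int(zz*1e3),np.round(np.percentile(g[:,0],[5,95])*1e3,1),np.round(np.percentile(g[:,1],[5,95])*1e3,1)) for zz in(.09,.1,.11,.12) for g in [h[abs(h[:,2]-zz)<.005]] if len(g)>3])
    k=Y[(Y[:,0]>.09)&(Y[:,0]<.14)&(abs(Y[:,1])<.02)&(Y[:,2]>.05)&(Y[:,2]<.1)]; print("knob",len(k),np.percentile(k,[3,97],axis=0)*1e3)
save("b4",np.hstack([cv2.resize(ims[0][170:250,230:310],(400,400)),cv2.resize(ims[1][170:250,210:290],(400,400))]))
E
```

```text
time: 10.25
tool_pos: [0.4757, 0.081, 0.0628]
tool_rot: [0.0, 0.549, 0.836, -0.0]
contact_force: [-0.0, 0.5, -0.4]
gripper_width: 0.599
grasp_force: 0.0
time: 10.88
tool_pos: [0.478, 0.0812, 0.2073]
tool_rot: [0.004, 0.549, 0.836, 0.002]
contact_force: [-0.5, -0.4, 0.2]
gripper_width: 0.181
grasp_force: 0.0
[114.1732  -3.5374 207.3354] [-0.1549  0.6111  0.2191]
scene [(90, array([-22.8, -11.3]), array([-9.5,  2.2])), (100, array([-26.3, -13.8]), array([-9.6,  3.6])), (110, array([-31.3, -19.3]), array([-8.5,  3. ])), (120, array([-33.3, -22.7]), array([-8.8,  2.3]))]
knob 83 [[104.1096 -13.111   51.2774]
 [118.301    5.2517  64.8297]]
side [(90, array([-18.5, -11.2]), array([-4.9,  9.3])), (100, array([-22.6, -14.4]), array([-4.8,  9.8])), (110, array([-28.6, -17.7]), array([-5.4,  7.4])), (120, array([-30.7, -20.2]), array([-5.1,  2.3]))]
knob 90 [[103.8722  -8.4531  52.5232]
 [118.6601   7.8963  64.6791]]
```

View pics/b4.png

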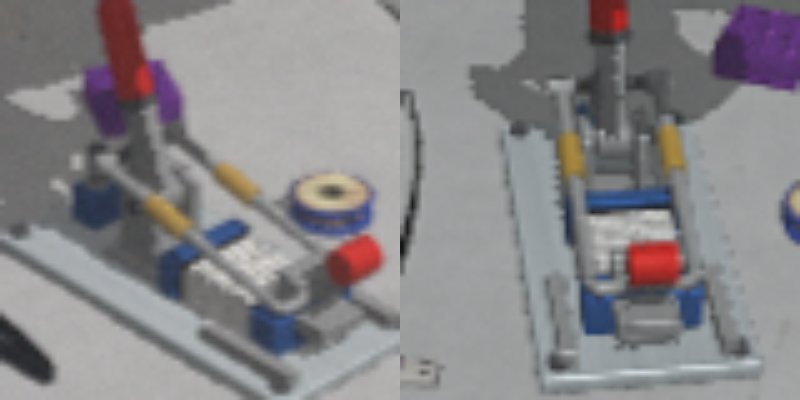

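Run:
```python
from h import *
np.set_printoptions(precision=1,suppress=True)
p=np.load("F.npz")["p"]
c,q=np.cos(p[2]),np.sin(p[2]); Rf=np.array([[c,-q,0],[q,c,0],[0,0,1]])
for n,c0,off in [("scene",230,0),("side",210,400)]:
    for nm,X in [("knob",(111,0,57)),("barL",(92,-20,32)),("barR",(92,20,32)),("lipL",(94,-12,41.5)),("lipR",(94,12,41.5)),("ledgeL",(108,-12,26)),("ledgeR",(108,12,26))]:
        r,cc=proj(n,Rf@(np.array(X)/1e3)+[p[0],p[1],0]); print(n,nm,round((cc-c0)*5+off),round((r-170)*5))
    im,d=manip.grab_frame(n); Y=(cloud(n,d,np.ones((384,512),bool))-[p[0],p[1],0])@Rf*1e3
    l=Y[(abs(Y[:,1])<25)&(Y[:,0]>75)&(Y[:,0]<115)&(Y[:,2]>20)&(Y[:,2]<29)]; print("ledge pts",np.percentile(l,[3,50,97],axis=0))
```

```text
scene knob 356 256
scene barL 285 309
scene barR 352 272
scene lipL 303 284
scene lipR 343 261
scene ledgeL 327 330
scene ledgeR 367 307
ledge pts [[ 79.6 -24.8  20.2]
 [ 95.8  -9.4  25.2]
 [107.   12.4  27.5]]
side knob 651 261
side barL 589 289
side barR 695 281
side lipL 611 270
side lipR 675 265
side ledgeL 616 327
side ledgeR 681 321
ledge pts [[ 78.5 -21.4  20.4]
 [ 94.3  -0.6  25.4]
 [107.4  21.   27.3]]
```

The predicted bar ends fall on the bar seen in both pictures: (285,309) in the scene half, (589,289) and (695,281) in the side half. That puts the bar at about x 92, z 32, hooked. Next I position for the lever.

```bash
cat > st.py <<'E'
from h import *
np.set_printoptions(precision=2,suppress=True)
p=np.load("F.npz")["p"]
c,q=np.cos(p[2]),np.sin(p[2]); Rf=np.array([[c,-q,0],[q,c,0],[0,0,1]])
s=manip.state(); M=Rf.T@q2R(s["tool_rot"]).as_matrix(); t=(s["tool_pos"]-[p[0],p[1],0])@Rf*1e3
f=s["contact_force"]@Rf
print("t",s["time"],"tcpF",t,"tip",t+M[:,2]*19,"z",M[:,2],"x",M[:,0],"F",f,"|F|",np.linalg.norm(f))
E
python3 -m crank '[[0, [-0.046, -0.0025, 0], [0, 0, 0]], [0, [-0.046, 0, 0], [0, 0, 0]], [0, [0, 0, 0], [0, -0.15, 0]], [0, [0, 0, 0], [0, -0.15, 0]], [0, [0, 0, 0], [0, -0.15, 0]]]'; python3 -m crank '[[0, [0, 0, 0], [0, -0.15, 0]], [0, [0, 0, 0], [0, 0, 0]]]'; python3 st.py
```

```text
time: 11.7
tool_pos: [0.5092, -0.0046, 0.2013]
tool_rot: [0.187, 0.535, 0.814, -0.124]
contact_force: [-0.4, 0.5, 0.2]
gripper_width: -0.003
grasp_force: 0.0
time: 11.95
tool_pos: [0.5078, -0.0028, 0.1991]
tool_rot: [0.244, 0.523, 0.8, -0.164]
contact_force: [-0.2, -0.2, -0.3]
gripper_width: -0.0
grasp_force: 0.0
t 11.95 tcpF [ 25.29   2.79 199.13] tip [ 14.61   2.89 183.41] z [-0.56  0.01 -0.83] x [ 0.83  0.   -0.56] F [-0.1   0.27 -0.31] |F| 0.4253678455917036
```

```bash
python3 -m crank '[[0, [0.0075, 0.0035, 0.03], [0, 0, 0]], [0, [0.0075, 0, 0.03], [0, 0, 0]], [0, [0, 0, 0], [0, 0, 0]]]'; python3 st.py
```

```text
time: 12.32
tool_pos: [0.5198, -0.0236, 0.1417]
tool_rot: [0.244, 0.525, 0.799, -0.164]
contact_force: [-0.4, 0.1, 0.3]
gripper_width: -0.002
grasp_force: 0.0
t 12.325 tcpF [  1.46   0.13 141.73] tip [ -9.21   0.29 126.01] z [-0.56  0.01 -0.83] x [ 0.83 -0.   -0.56] F [0.23 0.3  0.28] |F| 0.47748923117591763
```

```bash
python3 -m crank '[[0, [0.019, 0.001, 0.011], [0, 0, 0]], [0, [-0.004, 0, 0.002], [0, 0, 0]], [0, [-0.003, 0, 0.002], [0, 0, 0]], [0, [0, 0, 0], [0, 0, 0]]]'; python3 st.py; python3 -m crank '[[0, [-0.003, 0, 0.0042], [0, 0, 0]], [0, [-0.003, 0, 0.0042], [0, 0, 0]], [0, [-0.003, 0, 0.0042], [0, 0, 0]], [0, [-0.003, 0, 0.0042], [0, 0, 0]], [0, [0, 0, 0], [0, 0, 0]]]';python3 st.py
```

```text
time: 12.82
tool_pos: [0.5229, -0.0212, 0.1272]
tool_rot: [0.248, 0.525, 0.798, -0.162]
contact_force: [0.1, 0.1, 0.9]
gripper_width: -0.002
grasp_force: 0.0
t 12.825 tcpF [  2.43  -3.66 127.22] tip [ -8.3   -3.65 111.54] z [-0.57  0.   -0.82] x [ 0.82 -0.   -0.57] F [ 0.07 -0.17  0.9 ] |F| 0.9229652469146655
time: 13.45
tool_pos: [0.5299, -0.0388, 0.1186]
tool_rot: [0.247, 0.525, 0.798, -0.162]
contact_force: [-0.2, 1.3, 1.4]
gripper_width: -0.003
grasp_force: 0.7
t 13.45 tcpF [-16.56  -3.03 118.58] tip [-27.29  -2.99 102.9 ] z [-0.56  0.   -0.83] x [ 0.83 -0.   -0.56] F [ 1.26 -0.33  1.44] |F| 1.945120890527346
```

```bash
python3 -m crank '[[0, [-0.002, -0.001, 0.005], [0, 0, 0]], [0, [-0.002, -0.001, 0.005], [0, 0, 0]], [0, [-0.002, 0, 0.005], [0, 0, 0]], [0, [0, 0, 0], [0, 0, 0]]]';python3 st.py; python3 -m crank '[[0, [-0.002, 0, 0.004], [0, 0, 0]], [0, [-0.002, 0, 0.004], [0, 0, 0]], [0, [-0.001, 0, 0.004], [0, 0, 0]], [0, [0, 0, 0], [0, 0, 0]]]';python3 st.py
```

```text
time: 13.95
tool_pos: [0.5331, -0.0519, 0.1092]
tool_rot: [0.247, 0.525, 0.798, -0.162]
contact_force: [0.7, 1.9, 2.8]
gripper_width: -0.001
grasp_force: 1.4
t 13.95 tcpF [-29.84  -0.72 109.24] tip [-40.56  -0.67  93.56] z [-0.56  0.   -0.83] x [ 0.83 -0.   -0.56] F [ 1.47 -1.38  2.8 ] |F| 3.457282067866972
time: 14.45
tool_pos: [0.5366, -0.0622, 0.1016]
tool_rot: [0.246, 0.525, 0.798, -0.163]
contact_force: [-0.3, 0.6, 0.2]
gripper_width: -0.002
grasp_force: 0.0
t 14.45 tcpF [-40.72   0.12 101.56] tip [-51.44   0.21  85.88] z [-0.56  0.   -0.83] x [ 0.83 -0.   -0.56] F [0.69 0.05 0.2 ] |F| 0.7251932027225464
```

Run:
```python
from h import *
ims=[manip.grab_frame(n)[0] for n in ["scene","side"]]
save("b5",np.hstack([cv2.resize(ims[0][160:240,220:300],(400,400)),cv2.resize(ims[1][130:230,200:300],(400,400))]))
```

```text
(no output)
```

View pics/b5.png

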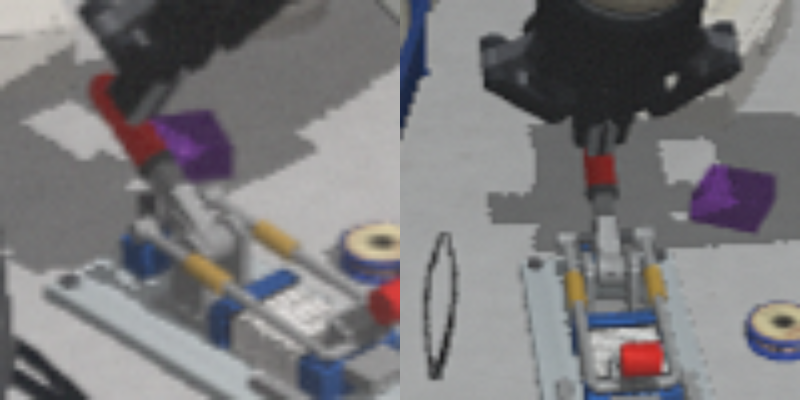

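The pictures show the fingertips on the handle at roughly mid-throw (about (150,100) in the left half), with the loop still hooked. I keep pushing.

```bash
python3 -m crank '[[0, [-0.002, 0, 0.004], [0, 0, 0]], [0, [-0.002, 0, 0.004], [0, 0, 0]], [0, [-0.001, 0, 0.003], [0, 0, 0]], [0, [0, 0, 0], [0, 0, 0]]]';python3 st.py; python3 -m crank '[[0, [-0.001, 0, 0.003], [0, 0, 0]], [0, [0, 0, 0.003], [0, 0, 0]], [0, [0, 0, 0], [0, 0, 0]]]';python3 st.py
```

```text
time: 15.05
tool_pos: [0.5417, -0.0715, 0.0962]
tool_rot: [0.247, 0.525, 0.798, -0.163]
contact_force: [0.2, -0.3, 1.1]
gripper_width: 0.002
grasp_force: 0.3
t 15.05 tcpF [-51.21  -0.78  96.19] tip [-61.94  -0.74  80.52] z [-0.57  0.   -0.83] x [ 0.83 -0.   -0.57] F [-0.3  -0.04  1.05] |F| 1.0952339309394687
time: 15.42
tool_pos: [0.5434, -0.0752, 0.0918]
tool_rot: [0.247, 0.525, 0.798, -0.162]
contact_force: [0.0, 0.9, 0.5]
gripper_width: -0.003
grasp_force: 0.4
t 15.425 tcpF [-55.31  -0.86  91.8 ] tip [-66.05  -0.83  76.12] z [-0.56  0.   -0.83] x [ 0.83 -0.   -0.56] F [ 0.84 -0.41  0.52] |F| 1.0673358631683658
```

```bash
cat > lev.py <<'E'
from h import *
np.set_printoptions(precision=3,suppress=True)
p=np.load("F.npz")["p"]
c,q=np.cos(p[2]),np.sin(p[2]); Rf=np.array([[c,-q,0],[q,c,0],[0,0,1]])
ims=[]
for n in ["scene","side"]:
    im,d=manip.grab_frame(n); ims.append(im); I=im.astype(int)
    red=(I[:,:,0]>90)&(I[:,:,0]>2*I[:,:,1])&(I[:,:,0]>2*I[:,:,2])
    Y=(cloud(n,d,red)-[p[0],p[1],0])@Rf*1e3
    h=Y[(abs(Y[:,1])<20)&(Y[:,0]<20)&(Y[:,0]>-110)]
    k=Y[(abs(Y[:,1])<20)&(Y[:,0]>80)&(Y[:,0]<140)]
    print(n,"knob",np.median(k,0),"handle",len(h))
    u,s,v=np.linalg.svd(h-h.mean(0)); v=v[0]*np.sign(v[0][2])
    print(" mean",h.mean(0),"axis",v,"ang",np.arctan2(-v[0],v[2]),"extent",np.percentile(h,[3,97],axis=0))
save("lv",np.hstack([cv2.resize(ims[0][160:240,210:290],(400,400)),cv2.resize(ims[1][130:230,200:300],(400,400))]))
E
python3 lev.py
```

```text
scene knob [108.198  -6.327  64.666] handle 66
 mean [-54.249  -4.541  66.535] axis [-0.937 -0.126  0.325] ang 1.2367400075456376 extent [[-74.31   -9.101  59.515]
 [-41.646   4.135  74.399]]
side knob [109.28   -0.332  64.008] handle 49
 mean [-50.102   1.181  65.907] axis [-0.913 -0.209  0.349] ang 1.2055583548912245 extent [[-59.801  -4.935  60.908]
 [-41.463   7.55   70.557]]
```

View pics/lv.png

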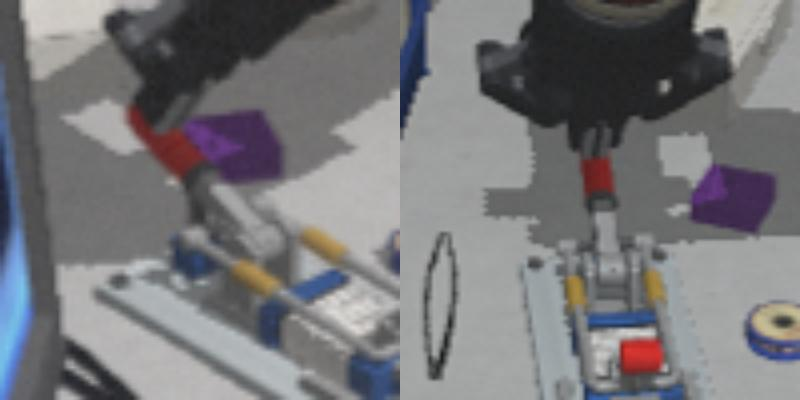

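The left half shows the lever nearly over, at about 1.2 rad, with the loop still hooked and taut. Now small steps to feel for the screw.

```bash
python3 -m crank '[[0, [0, 0, 0.0015], [0, 0, 0]], [0, [0, 0, 0], [0, 0, 0]]]';python3 st.py
```

```text
time: 15.78
tool_pos: [0.5436, -0.0758, 0.0906]
tool_rot: [0.247, 0.525, 0.798, -0.162]
contact_force: [0.0, 1.6, 1.0]
gripper_width: 0.0
grasp_force: 0.7
t 15.775 tcpF [-55.96  -0.84  90.65] tip [-66.69  -0.8   74.97] z [-0.56  0.   -0.83] x [ 0.83 -0.   -0.56] F [ 1.47 -0.68  1.03] |F| 1.9179822165854494
```

```bash
python3 -m crank '[[0, [0, 0, 0.0015], [0, 0, 0]], [0, [0, 0, 0], [0, 0, 0]]]';python3 st.py
```

```text
time: 16.02
tool_pos: [0.5439, -0.0766, 0.0893]
tool_rot: [0.247, 0.525, 0.798, -0.162]
contact_force: [-0.2, 1.4, 1.2]
gripper_width: -0.0
grasp_force: 0.7
t 16.025 tcpF [-56.77  -0.82  89.31] tip [-67.5   -0.78  73.63] z [-0.56  0.   -0.83] x [ 0.83 -0.   -0.56] F [ 1.41 -0.39  1.2 ] |F| 1.893764774915096
```

```bash
for i in 1; do python3 -m crank '[[0, [0, 0, 0.0015], [0, 0, 0]], [0, [0, 0, 0], [0, 0, 0]]]'|grep force;python3 st.py; done
```

```text
contact_force: [-0.7, 2.1, 0.8]
grasp_force: 1.0
t 16.275 tcpF [-57.55  -0.81  88.05] tip [-68.28  -0.78  72.36] z [-0.56  0.   -0.83] x [ 0.83 -0.   -0.56] F [ 2.16 -0.18  0.84] |F| 2.3256323549117193
```

```bash
python3 -m crank '[[0, [0, 0, 0.0015], [0, 0, 0]], [0, [0, 0, 0], [0, 0, 0]]]'|grep force;python3 st.py
```

```text
contact_force: [-3.6, 4.9, 4.8]
grasp_force: 2.9
t 16.525 tcpF [-58.16  -0.92  87.05] tip [-68.88  -0.88  71.37] z [-0.56  0.   -0.83] x [ 0.83 -0.   -0.56] F [5.94 1.38 4.82] |F| 7.771066410620139
```

```bash
python3 -m crank '[[0, [0, 0, 0.0008], [0, 0, 0]], [0, [0, 0, 0], [0, 0, 0]]]'|grep force;python3 st.py
```

```text
contact_force: [-4.1, 6.4, 7.3]
grasp_force: 4.3
t 16.775 tcpF [-58.39  -0.97  86.63] tip [-69.11  -0.93  70.94] z [-0.56  0.   -0.83] x [ 0.83 -0.   -0.56] F [7.54 1.22 7.26] |F| 10.53616199975091
```

```bash
python3 -m crank '[[0, [0, 0, 0.0006], [0, 0, 0]], [0, [0, 0, 0], [0, 0, 0]]]'|grep force;python3 st.py; python3 lev.py
```

```text
contact_force: [-5.8, 8.6, 9.1]
grasp_force: 5.5
t 17.025 tcpF [-58.61  -1.02  86.35] tip [-69.33  -0.98  70.66] z [-0.56  0.   -0.83] x [ 0.83 -0.   -0.56] F [10.21  1.84  9.12] |F| 13.808858693305666
scene knob [108.258  -5.585  64.138] handle 63
 mean [-56.955  -4.629  61.905] axis [-0.972 -0.117  0.204] ang 1.3640529515245774 extent [[-77.312  -9.31   56.857]
 [-44.143   3.085  67.495]]
side knob [109.499  -0.696  64.447] handle 47
 mean [-52.476   1.228  61.861] axis [-0.936  0.095  0.34 ] ang 1.2224951045026051 extent [[-60.827  -4.966  57.147]
 [-43.935   7.782  65.902]]
```

Force now rises about 5.5 N per mm with the lever at about 1.29 rad, so it is solid on the screw at 14 N. I back off and verify.

```bash
python3 -m crank '[[0, [0, 0, -0.004], [0, 0, 0]], [0, [0.01, 0, -0.03], [0, 0, 0]], [0, [0.02, 0, -0.055], [0, 0, 0]], [0, [0, 0, -0.055], [0, 0, 0]], [0, [0, 0, 0], [0, 0, 0]]]'; python3 st.py; python3 lev.py
python3 - <<'E'
from h import *
ims=[manip.grab_frame(n)[0] for n in ["scene","side"]]
save("b6",np.hstack([cv2.resize(ims[0][160:260,210:310],(400,400)),cv2.resize(ims[1][150:250,200:300],(400,400))]))
E
```

```text
time: 17.75
tool_pos: [0.5049, 0.0202, 0.1925]
tool_rot: [0.25, 0.524, 0.798, -0.159]
contact_force: [0.0, -0.5, -0.0]
gripper_width: 0.001
grasp_force: 0.0
t 17.75 tcpF [ 47.57  -3.78 192.47] tip [ 36.8   -3.9  176.82] z [-0.57 -0.01 -0.82] x [ 0.82 -0.   -0.57] F [-0.5   0.19 -0.04] |F| 0.5344446867054445
scene knob [107.536  -6.752  63.592] handle 93
 mean [-60.981  -3.579  64.756] axis [-0.943  0.041  0.33 ] ang 1.2343940859720033 extent [[-77.497  -8.808  57.328]
 [-44.8     3.601  72.027]]
side knob [108.57   -0.517  63.661] handle 84
 mean [-60.467   1.601  65.846] axis [-0.949 -0.002  0.316] ang 1.2495233656761033 extent [[-76.725  -4.282  59.862]
 [-43.553   7.602  72.351]]
```

View pics/b6.png

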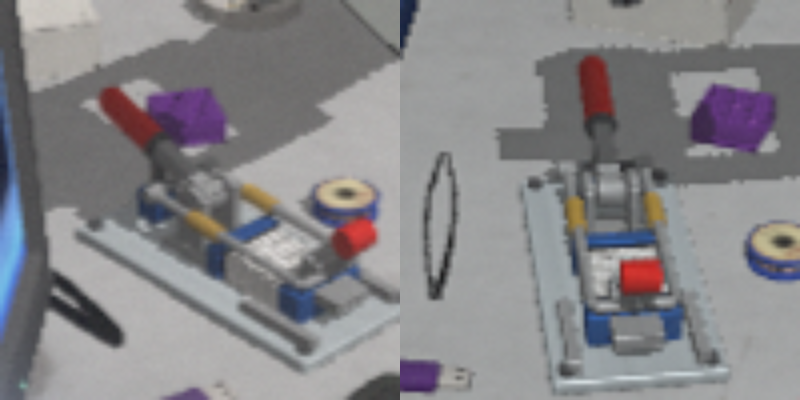

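The pictures show the lever thrown (handle at (130,115) left, (595,90) right), the loop hooked with its knob at (355,238), and nothing else disturbed. Depth hints the lever may have eased back about 0.02 rad, so I feel it again with the push square to the handle.

```bash
python3 -m crank '[[0, [0, -0.0033, 0], [0, 0.15, 0]], [0, [0, 0, 0], [0, 0.15, 0]], [0, [-0.025, 0, 0.038], [0, 0, 0]], [0, [-0.025, 0, 0.038], [0, 0, 0]], [0, [-0.025, 0, 0.038], [0, 0, 0]]]'; python3 -m crank '[[0, [0, 0, 0], [0, 0, 0]]]'|grep force; python3 st.py
```

```text
time: 18.58
tool_pos: [0.5407, -0.0814, 0.0981]
tool_rot: [0.124, 0.544, 0.826, -0.083]
contact_force: [0.1, -0.3, 0.5]
gripper_width: -0.001
grasp_force: 0.0
contact_force: [0.1, 0.2, -0.4]
grasp_force: 0.0
t 18.7 tcpF [-59.35   6.05  95.88] tip [-64.88   6.24  77.71] z [-0.29  0.01 -0.96] x [ 0.96 -0.01 -0.29] F [ 0.13 -0.15 -0.41] |F| 0.453523694124393
```

```bash
python3 -m crank '[[0, [0, 0.0065, 0], [0, 0, 0]], [0, [0, 0, 0.004], [0, 0, 0]], [0, [0, 0, 0.002], [0, 0, 0]], [0, [0, 0, 0], [0, 0, 0]]]'|grep force; python3 st.py;  python3 -m crank '[[0, [0, 0, 0.001], [0, 0, 0]], [0, [0, 0, 0], [0, 0, 0]]]'|grep force; python3 st.py
```

```text
contact_force: [0.1, 0.8, -0.3]
grasp_force: 0.0
t 19.2 tcpF [-59.87  -4.15  95.37] tip [-65.49  -4.14  77.22] z [-0.3   0.   -0.96] x [ 0.96 -0.   -0.3 ] F [ 0.72 -0.41 -0.35] |F| 0.8984301459402076
contact_force: [-0.3, -0.3, -0.2]
grasp_force: 0.0
t 19.45 tcpF [-60.48  -4.    94.29] tip [-66.1   -3.98  76.14] z [-0.3   0.   -0.96] x [ 0.96 -0.   -0.3 ] F [-0.13  0.4  -0.17] |F| 0.45687583604452253
```

```bash
python3 -m crank '[[0, [0, 0, 0.001], [0, 0, 0]], [0, [0, 0, 0], [0, 0, 0]]]'|grep force; python3 st.py
```

```text
contact_force: [-0.3, 1.3, -0.9]
grasp_force: 0.0
t 19.7 tcpF [-60.88  -3.92  93.18] tip [-66.49  -3.89  75.02] z [-0.3   0.   -0.96] x [ 0.96 -0.   -0.3 ] F [ 1.29 -0.21 -0.86] |F| 1.5682472785320996
```

```bash
python3 -m crank '[[0, [0, -0.002, 0.0015], [0, 0, 0]], [0, [0, 0, 0.0015], [0, 0, 0]], [0, [0, 0, 0], [0, 0, 0]]]'|grep force; python3 st.py
```

```text
contact_force: [0.2, -0.1, 0.9]
grasp_force: 0.0
t 20.075 tcpF [-61.71  -1.83  90.16] tip [-67.32  -1.8   72.01] z [-0.3   0.   -0.96] x [ 0.96 -0.   -0.3 ] F [-0.14 -0.18  0.85] |F| 0.8806655054522865
```

```bash
python3 -m crank '[[0, [0, 0, 0.001], [0, 0, 0]], [0, [0, 0, 0], [0, 0, 0]]]'|grep force; python3 st.py
```

```text
contact_force: [-0.7, -0.3, 0.2]
grasp_force: 0.0
t 20.325 tcpF [-62.05  -1.98  89.4 ] tip [-67.66  -1.95  71.25] z [-0.3   0.   -0.96] x [ 0.96 -0.   -0.3 ] F [-0.02  0.76  0.17] |F| 0.7768653110784108
```

```bash
python3 -m crank '[[0, [0, 0, 0.001], [0, 0, 0]], [0, [0, 0, 0], [0, 0, 0]]]'|grep force; python3 st.py
```

```text
contact_force: [-0.6, 0.2, -0.3]
grasp_force: 0.0
t 20.575 tcpF [-62.33  -1.98  88.45] tip [-67.95  -1.96  70.29] z [-0.3   0.   -0.96] x [ 0.96 -0.   -0.3 ] F [ 0.45  0.47 -0.26] |F| 0.7016462579014658
```

```bash
python3 -m crank '[[0, [0, 0, 0.001], [0, 0, 0]], [0, [0, 0, 0], [0, 0, 0]]]'|grep force; python3 st.py
```

```text
contact_force: [-1.7, 1.7, 3.1]
grasp_force: 2.4
t 20.825 tcpF [-62.59  -2.14  87.99] tip [-68.2   -2.12  69.84] z [-0.3   0.   -0.96] x [ 0.96 -0.   -0.3 ] F [2.25 0.9  3.12] |F| 3.953090757938102
```

```bash
python3 -m crank '[[0, [0, 0, 0.001], [0, 0, 0]], [0, [0, 0, 0], [0, 0, 0]]]'|grep force; python3 st.py
```

```text
contact_force: [-3.4, 3.5, 6.7]
grasp_force: 4.1
t 21.075 tcpF [-62.85  -2.17  87.39] tip [-68.46  -2.15  69.23] z [-0.3   0.   -0.96] x [ 0.96 -0.   -0.3 ] F [4.55 1.72 6.72] |F| 8.295949700692884
```

```bash
python3 -m crank '[[0, [0, 0, 0.001], [0, 0, 0]], [0, [0, 0, 0], [0, 0, 0]]]'|grep force; python3 st.py
```

```text
contact_force: [-5.8, 3.8, 9.8]
grasp_force: 5.9
t 21.325 tcpF [-63.09  -2.28  86.99] tip [-68.71  -2.26  68.84] z [-0.3   0.   -0.96] x [ 0.96 -0.   -0.3 ] F [5.83 3.83 9.82] |F| 12.04461378384534
```

Contact is solid straight away this time, with no free travel: 4, then 8, then 12 N, at about 1.25 rad, within the home range. The lever rests on the screw. I back off and hand in.

```bash
python3 -m crank '[[0, [0, 0, -0.004], [0, 0, 0]], [0, [0, 0, -0.03], [0, 0, 0]], [0, [0, 0, -0.055], [0, 0, 0]], [0, [0, 0, -0.055], [0, 0, 0]], [0, [0, 0, 0], [0, 0, 0]]]'; python3 lev.py; python3 -c "
from plant import manip
print(manip.job_done())"
```

```text
time: 21.95
tool_pos: [0.5335, -0.0426, 0.2294]
tool_rot: [0.13, 0.543, 0.826, -0.079]
contact_force: [0.1, -0.2, -0.1]
gripper_width: -0.004
grasp_force: 0.0
scene knob [107.42   -6.388  63.97 ] handle 99
 mean [-61.089  -3.563  64.586] axis [-0.943  0.025  0.332] ang 1.2322276021941236 extent [[-77.671  -8.559  57.503]
 [-42.357   3.769  71.415]]
side knob [109.454  -0.686  63.751] handle 92
 mean [-60.544   1.344  65.428] axis [-0.952  0.001  0.306] ang 1.25967821876226 extent [[-79.667  -4.609  58.983]
 [-43.29    7.782  72.186]]
the job is handed in; nothing more can be done
None
```

I hooked the loop under the keeper lip and threw the lever over its toggle point until it came up solid on the stop screw at about 1.25 rad (peak reading 14 N); I handed the job in at about 22 s, with no result reported back.

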